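Stack a bench instrument on spacer sticks

ROBOT

A 7-joint arm with a two-finger parallel gripper is mounted at the origin on the work surface. World frame = base frame: x ahead of the robot, y to its left, z up, the work surface at z = 0. Lengths are in m, angles in rad, forces in N, time in s.
With the tool pointing down it reaches from about 0.4 to 0.85 m from the base axis. Payload 4.5 kg.
Tool frame: the origin (TCP) lies at the very end of the fingers, on their centre line; the grasp point (between the pads) lies behind it (r.grip_depth is the z of the grasp point in the tool frame, in m); z points along the fingers, y is the direction in which the jaws open and shut (so a half turn about z gives the same grasp; the last joint's range is limited). The gripper opens to 88 mm and grips with 3 to 60 N. Pads are 18 mm wide; open, the fingers measure 123 mm over their backs; the gripper's body (75 mm by 187 mm) begins 45 mm behind the grasp point.
Start: joints at [-1.142, 0.689, -0.195, 1.565, 0.157, 0.902, -0.215], TCP at [0.24, 0.577, 0.239] pointing down, gripper open.
Joint ranges: [-3.01, 3.01], [-0.46, 2.08], [-1.47, 1.51], [0.13, 2.56], [-1, 4.14], [0.04, 2.09], [-2.66, 2.66]. Speed limits (rad/s): [2.57, 2.57, 3.14, 3.14, 3.14, 3.14, 3.14].

INTERFACE

Orientations are given as a unit quaternion [x, y, z, w].
In Python, from plant import sensors, cams, r gives the robot as it stands. The module is installed in compiled form; this text tells all that it offers.
- The arm moves only by the tool drive_tool, never from a script. Its argument "series" is a list that holds one entry, the list of rows, each a list of 5 numbers: the shift along the world's x, y, z in mm, then the turn about the world's z in rad, then the finger opening in mm, from 0 to 88.1. A call has 1 to 10 rows; each row shifts and turns the commanded pose from where the row before left it; what a row does not reach is not made up. A row lasts 1/10 s, in which the tool goes at most 50 mm and 8.59 degrees, less where a joint would pass 70% of its speed; a pose out of reach is approached as far as the arm can. A call with a gripper value outside its range is refused whole. The fingers move at their own pace and stop on an object; "force" is the grip in N (left out, the last holds). Time passes only in rows, so rows that do not move let the fingers close. It gives the time, the measured TCP pose, the force and the opening at its end, in the units of the state.
- sensors.get_state(): the state, without advancing time (a new reading comes with each control period).
- cams.snapshot(name): name is "scene" or "top" or "wrist"; returns the picture (400x640x3 uint8, blue, green, red); there is no depth.
- cams.camera_model(name): a dict with "fx", "fy", "cx", "cy" (pixels), "distortion" ([k1, k2, p1, p2, k3] as OpenCV has them; the pictures are not rectified), "camera_from_world" (4x4, takes a point from world to camera coordinates). Camera axes: x right, y down, z forward; pixel columns grow to the right and rows downward; lengths in m; the calibration is good to about 2 mm. A picture is of the moment at which its call begins: read the wrist's pose just before it. camera_model takes no time and is no camera call; for the wrist camera it gives the pose at the moment of the call.
- r.finish_job(): hands the job in, once; it reports no verdict.
Trained networks look in the newest picture that a camera, given by its name, has taken for a name from the list of things; names that differ only in an ending like _2 or _b are one class to them, and where a whole thing is asked for, a point or a joint stands for the part that bears it (a point fixed in the world has none). Each returns a list of dicts, best first, with "confidence" (0 to 1); they miss things now and then, are a little off and sometimes report something else, mostly with a low value. They report only what shows in the picture. A call takes as long as a camera call. They do not tell look-alikes from the thing itself.
- cams.trace(camera, name): "mask" (400x640 bool, what is visible of it) and "at" ([column, row] in pixels, amid what is visible of it).
- cams.mark_of(camera, name): "at" ([column, row] in pixels: a listed point, or the origin of a listed thing).
The state is a dict: "clock": time; "q": joint angles; "qd": joint speeds; "joint_torque": joint torques, N m; "tool_pos": TCP position; "eef_rot": TCP orientation; "contact_force": force on the tool from outside, world axes, zero at the start; "moment": the same for the moment, N m; "opening": opening from 0.0 (shut) to 1.0 (fully open).
Only numpy, scipy, OpenCV 4.12 (cv2) and the standard library are available. Lean on these libraries where they do the work, as an engineer would, in place of code of your own. Each camera call takes 0.05 s, during which the arm holds its last target.

TASK

The flat white instrument on the plywood riser is to be stacked on the low blue case beside it with an air gap over the vent. First push both wooden offcuts off the case's lid into the white tray, then lay the two thick square sticks on the lid, one on each side of the raised vent, parallel to it and about midway between the vent and the lid's edge. Last, slide the instrument level off the riser onto the sticks until it is centred over the case and square with it, resting on the two sticks alone; leave everything else on the bench where it is.

Things in the scene. Friction and masses are not known exactly. Their poses are not given: they have to be found in the camera images.
- case: low blue instrument case, fixed to the bench, 170 x 170 mm (x, y) and 50 mm high. Origin: centre of its underside, on the bench; z up. A raised dark vent, 44 mm (x) by 120 mm (y) and 7 mm high, is centred on the lid, long way along the case's y. Riser and tray stand on its +y and -y sides (which is which varies), with the same yaw
- riser: fixed plywood stand, 175 x 150 mm (x, y), flat top 73 mm above the bench. Origin: centre of its underside, on the bench; its axes are parallel to the case's and it is 168 mm from the case centre along the case's y, so an 8 mm gap lies between them
- tray: fixed open white tray for scrap, 175 x 150 mm outside (x, y), walls 4 mm thick, rim 44 mm above the bench (6 mm below the case's lid). Origin: centre of its underside; 168 mm from the case centre on the other side from the riser, 8 mm gap to the case
- unit: flat white instrument standing loose on the riser, 160 x 130 mm (x, y), 34 mm high, about 0.6 kg, flat smooth underside, too wide to grip: push its upright side with the fingers. Origin: centre of its underside, 73 mm up at the start; its bottom will be 70 mm up on the sticks. Its y axis is roughly along the case's y
- stick_a: thick square wooden stick, 150 mm long (its x axis), 20 x 20 mm section, loose on the bench in front of the case. Origin: centre of its underside as it lies at the start
- stick_b: second thick square stick, same as stick_a
- stick_a_mid (a point): the middle of stick_a's volume, 10 mm above its underside
- stick_b_mid (a point): the middle of stick_b's volume, 10 mm above its underside
- thin_strip: bystander: flat wooden strip 150 x 32 mm and only 8 mm thick, lying among the sticks; not to be used. Origin: centre of its underside; long axis x
- offcut_a: chunky plywood offcut lying loose on the case's lid on one side of the vent, 34 x 62 x 24 mm (x, y, z), long way roughly along the vent. Origin: centre of its underside at the start
- offcut_b: chunky pale wooden offcut lying loose on the lid on the other side of the vent, 38 x 60 x 22 mm (x, y, z). Origin: centre of its underside at the start
- offcut_a_mid (a point): the middle of offcut_a's volume, 12 mm above its underside
- offcut_b_mid (a point): the middle of offcut_b's volume, 11 mm above its underside
- spray_can: bystander: upright aerosol can, 52 mm diameter, 150 mm tall, beyond the case. Origin: centre of its base
- reel: bystander: grey solder reel standing on its flange beyond the case, 60 mm diameter, 46 mm high. Origin: centre of its base
- driver: bystander: screwdriver lying on the bench to the robot's left. Origin: middle of its underside; long axis x
Mind the look-alikes: they are no part of the job. Leave any turquoise or yellow look-alike of the unit alone.

How it is judged:
On the way, in this order (a step that is already met when the one before it is completed fails the run):
1. both offcuts lie in the tray (x of offcut_a_mid in the frame of tray between -0.085 and 0.085 m and y of offcut_a_mid in the frame of tray between -0.073 and 0.073 m and z of each of offcut_a_mid, offcut_b_mid in the frame of tray below 0.045 m and linear speed of each of offcut_a, offcut_b below 0.03 m/s and x of offcut_b_mid in the frame of tray between -0.085 and 0.085 m and y of offcut_b_mid in the frame of tray between -0.073 and 0.073 m), for 0.2 s.
2. the two thick sticks lie on the lid, one on each side of the vent and parallel to it, released (((x of stick_a_mid in the frame of case between 0.033 and 0.076 m and y of stick_a_mid in the frame of case between -0.03 and 0.03 m and z of stick_a_mid in the frame of case between 0.056 and 0.064 m and angle between the x axis of each of stick_a, stick_b and the y axis of case, either way round below 0.17 rad and x of stick_b_mid in the frame of case between -0.076 and -0.033 m and y of stick_b_mid in the frame of case between -0.03 and 0.03 m and z of stick_b_mid in the frame of case between 0.056 and 0.064 m) or (x of stick_a_mid in the frame of case between -0.076 and -0.033 m and y of stick_a_mid in the frame of case between -0.03 and 0.03 m and z of stick_a_mid in the frame of case between 0.056 and 0.064 m and angle between the x axis of each of stick_a, stick_b and the y axis of case, either way round below 0.17 rad and x of stick_b_mid in the frame of case between 0.033 and 0.076 m and y of stick_b_mid in the frame of case between -0.03 and 0.03 m and z of stick_b_mid in the frame of case between 0.056 and 0.064 m)) and contact force between the fingers and stick_a below 0.05 N and contact force between the fingers and stick_b below 0.05 N), for 0.2 s.
At the end, for the whole second after the job is handed in: Unit at rest on both sticks only, level, within 22 mm and 0.12 rad of centred and square on the case; sticks on the lid each side of the vent, middles 33-76 mm off its centre line, within 30 mm of its middle along it, parallel to 0.17 rad; both offcuts in the tray, middles below 45 mm (all of step 1 and x of unit in the frame of case between -0.022 and 0.022 m and y of unit in the frame of case between -0.022 and 0.022 m and z of unit in the frame of case between 0.066 and 0.0735 m and angle between the y axis of unit and the y axis of case, either way round below 0.12 rad and angle between unit's own z axis and vertical below 0.03 rad and contact force between unit and case below 0.05 N and contact force between unit and riser below 0.05 N and contact force between unit and stick_a above 0.5 N and contact force between unit and stick_b above 0.5 N and linear speed of unit below 0.01 m/s and ((x of stick_a_mid in the frame of case between 0.033 and 0.076 m and y of stick_a_mid in the frame of case between -0.03 and 0.03 m and z of stick_a_mid in the frame of case between 0.056 and 0.064 m and angle between the x axis of each of stick_a, stick_b and the y axis of case, either way round below 0.17 rad and x of stick_b_mid in the frame of case between -0.076 and -0.033 m and y of stick_b_mid in the frame of case between -0.03 and 0.03 m and z of stick_b_mid in the frame of case between 0.056 and 0.064 m) or (x of stick_a_mid in the frame of case between -0.076 and -0.033 m and y of stick_a_mid in the frame of case between -0.03 and 0.03 m and z of stick_a_mid in the frame of case between 0.056 and 0.064 m and angle between the x axis of each of stick_a, stick_b and the y axis of case, either way round below 0.17 rad and x of stick_b_mid in the frame of case between 0.033 and 0.076 m and y of stick_b_mid in the frame of case between -0.03 and 0.03 m and z of stick_b_mid in the frame of case between 0.056 and 0.064 m))); the robot touches nothing.
It fails at once if the instrument tips (over 0.25 rad) (angle between unit's own z axis and vertical above 0.25 rad).
It fails at once if the thin strip is moved more than 30 mm (distance of thin_strip from where it was at the start of the episode above 0.03 m).
It fails at once if the spray can is moved more than 30 mm (distance of spray_can from where it was at the start of the episode above 0.03 m).
It fails at once if the reel is moved more than 30 mm (distance of reel from where it was at the start of the episode above 0.03 m).
It fails at once if the driver is moved more than 30 mm (distance of driver from where it was at the start of the episode above 0.03 m).
It also fails if it takes over 72 s, if anything falls off the work surface, if the arm or the gripper's body presses on something with over 40 N, if the wrist force passes 120 N, or if a joint passes its speed limit or range.

## Working session

There is one attempt and no reset: what is moved stays moved. The work goes in short steps, Python scripts to look and compute and a tool call to move; the robot and the scene stay as the last step left them, time stands still between calls to the robot, and variables do not carry over. Pictures are saved under pics/ and viewed, and the job is handed in when it is done.

Besides the shell and the picture viewer there is one more tool, called after ">>>" by a JSON object that holds its "fn" and its "kwargs". drive_tool: Moves the arm, as the interface text tells. Its arguments: {"type":"object","properties":{"series":{"type":"array","items":{"type":"array","items":{"type":"array","items":{"type":"number"}}}},"force":{"type":"number"}},"required":["series"]}

```bash
mkdir -p pics; ls
python3 - <<'E'
from plant import sensors,cams,r
import cv2,numpy as np
s=sensors.get_state();print(s,r.grip_depth)
for n in ["scene","top"]:
    cv2.imwrite(f"pics/{n}0.png",cams.snapshot(n)); m=cams.camera_model(n);print(n,m)
E
```

```text
pics
{'clock': 0.0, 'q': array([-1.14219346,  0.68995838, -0.1945136 ,  1.56632789,  0.15730014,
        0.90251598, -0.21512884]), 'qd': array([ 0.00045824,  0.00341027,  0.00096991, -0.00039544,  0.00126915,
        0.00075972,  0.00026775]), 'joint_torque': array([-3.40539918e-04, -5.27570415e+01, -1.26737293e+00, -1.53433925e+01,
       -5.26435452e-02,  6.50263115e-03,  1.73905050e-04]), 'tool_pos': array([0.24019673, 0.57632032, 0.23793031]), 'eef_rot': array([ 1.96095646e-01,  9.80584352e-01, -9.02227670e-04, -1.10590601e-04]), 'contact_force': array([ 0.4317685 , -0.04065575,  0.67177534]), 'moment': array([ 0.01917314, -0.00075229,  0.0006125 ]), 'opening': 0.9965628400244639} -0.0187
scene {'fx': 419.90092779520626, 'fy': 419.90092779520626, 'cx': 317.61107506201864, 'cy': 198.72399516976887, 'distortion': array([0.03469635, 0.        , 0.        , 0.        , 0.        ]), 'camera_from_world': array([[ 0.72140944,  0.69249706, -0.00403049, -0.34703198],
       [ 0.58793116, -0.6155325 , -0.52483968, -0.27271374],
       [-0.36593083,  0.37625465, -0.85119156,  1.74697256],
       [ 0.        ,  0.        ,  0.        ,  1.        ]])}
top {'fx': 429.0481562529135, 'fy': 429.0481562529135, 'cx': 308.33808738368634, 'cy': 200.11737943629868, 'distortion': array([-0.01563065,  0.        ,  0.        ,  0.        ,  0.        ]), 'camera_from_world': array([[-0.05606224, -0.99841984, -0.00385227,  0.00936026],
       [-0.97643087,  0.05563215, -0.20853733,  0.53484308],
       [ 0.20842212, -0.0079296 , -0.97800682,  1.21916091],
       [ 0.        ,  0.        ,  0.        ,  1.        ]])}
```

View pics/scene0.png

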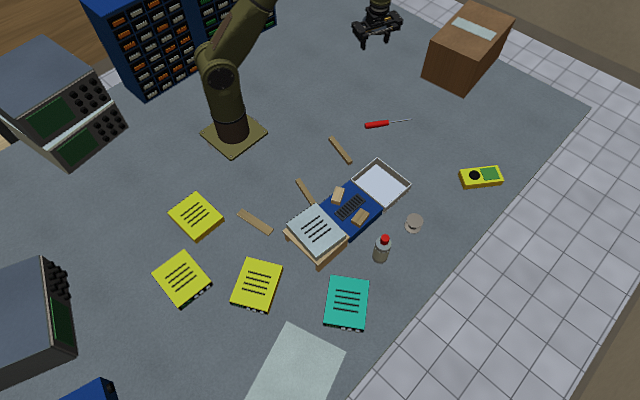

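View pics/top0.png

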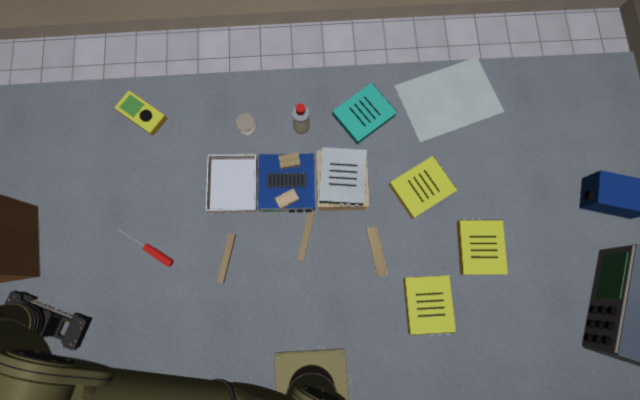

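```bash
cat > h.py <<'E'
from plant import sensors,cams,r
import cv2,numpy as np
def cam(n):
    m=cams.camera_model(n);K=np.array([[m['fx'],0,m['cx']],[0,m['fy'],m['cy']],[0,0,1.]])
    return K,np.array(m['distortion']),np.array(m['camera_from_world'])
def proj(C,P):
    K,d,T=C;rv=cv2.Rodrigues(T[:3,:3])[0]
    return cv2.projectPoints(np.asarray(P,float).reshape(-1,3),rv,T[:3,3],K,d)[0][:,0]
def back(C,px,z):
    K,d,T=C;u=cv2.undistortPoints(np.array(px,float).reshape(-1,1,2),K,d)[:,0]
    o=-T[:3,:3].T@T[:3,3];D=np.c_[u,np.ones(len(u))]@T[:3,:3]
    return o+D*((z-o[2])/D[:,2])[:,None]
def crop(img,x0,y0,x1,y1,k,f):
    cv2.imwrite(f,cv2.resize(img[y0:y1,x0:x1],None,fx=k,fy=k,interpolation=cv2.INTER_CUBIC))
E
python3 - <<'E'
from h import *
t=cv2.imread('pics/top0.png');s=cv2.imread('pics/scene0.png')
crop(t,195,135,395,290,4,'pics/t0c.png');crop(s,230,120,430,270,4,'pics/s0c.png')
cams.snapshot('top');C=cam('top')
Z=dict(case=0,riser=0,tray=0,unit=.073,stick_a=0,thin_strip=0,offcut_a=.05,offcut_b=.05,spray_can=0,reel=0,driver=0)
for n,z in Z.items():
    for d in cams.mark_of('top',n)[:4]:
        print(n,round(d['confidence'],2),np.round(d['at'],1),np.round(back(C,[d['at']],z)[0],4))
E
```

```text
case 0.85 [286.5 184.9] [0.5991 0.0442 0.    ]
case 0.73 [291.2 160.6] [0.6775 0.0258 0.    ]
tray 0.7 [232.3 185.6] [0.6065 0.214  0.    ]
unit 0.97 [424.4 303.7] [ 0.2173 -0.3277  0.073 ]
unit 0.87 [476.6 248.2] [ 0.3628 -0.4946  0.073 ]
unit 0.76 [362.  112.6] [ 0.7957 -0.2005  0.073 ]
unit 0.66 [416.6 187.1] [ 0.552  -0.3421  0.073 ]
stick_a 0.84 [307.  238.5] [ 0.4273 -0.0105  0.    ]
stick_a 0.67 [221.4 259.5] [0.3782 0.2514 0.    ]
thin_strip 0.88 [378.9 252.8] [ 0.3715 -0.2255  0.    ]
offcut_a 0.86 [291.6 161.2] [0.6599 0.0232 0.05  ]
offcut_a 0.85 [286.2 195.5] [0.5538 0.0445 0.05  ]
offcut_a 0.23 [303.  232.3] [4.401e-01 2.000e-04 5.000e-02]
offcut_b 0.86 [291.6 161.2] [0.6599 0.0232 0.05  ]
offcut_b 0.85 [286.2 195.5] [0.5538 0.0445 0.05  ]
offcut_b 0.23 [303.  232.3] [4.401e-01 2.000e-04 5.000e-02]
spray_can 0.71 [300.  126.3] [ 0.7913 -0.0081  0.    ]
spray_can 0.49 [226.9 258.5] [0.3803 0.2347 0.    ]
reel 0.74 [247.9 126.6] [0.8  0.16 0.  ]
driver 0.61 [146.5 246.2] [0.4312 0.4795 0.    ]
```

View pics/t0c.png

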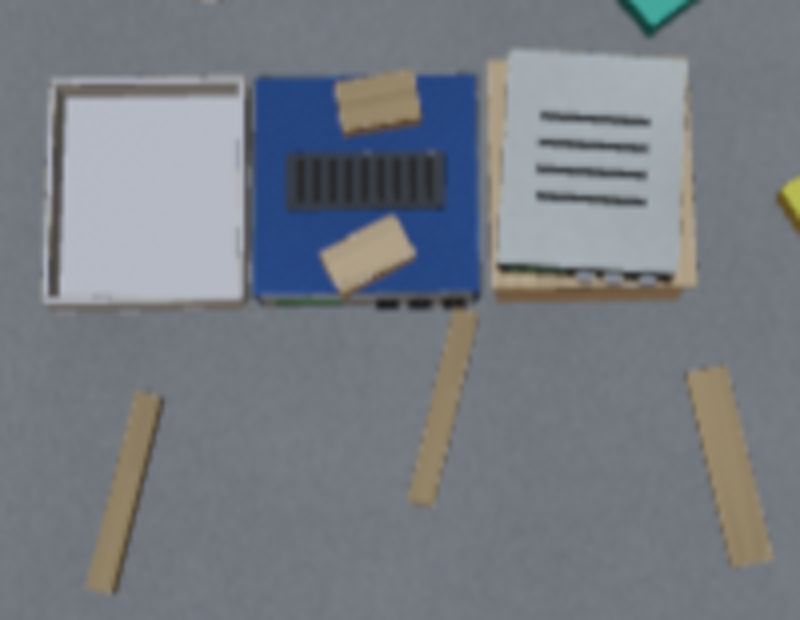

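View pics/s0c.png

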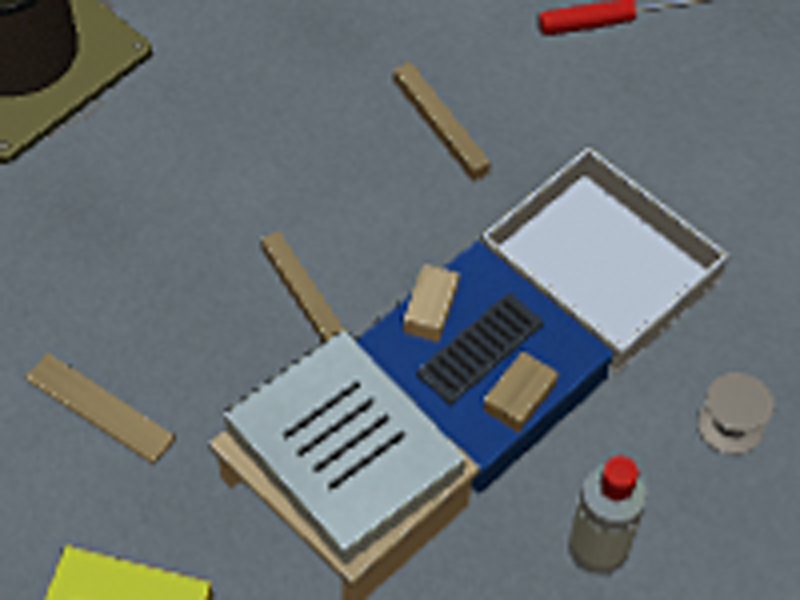

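```bash
cat >> h.py <<'E'
from scipy.optimize import least_squares
def fitrect(C,px,z,L,W):
    # px corners ordered (+x+y),(+x-y),(-x-y),(-x+y) in object frame, sizes L(x) W(y)
    o=np.array([[1,1],[1,-1],[-1,-1],[-1,1]])*[L/2,W/2]
    P0=back(C,px,z)[:,:2];c=P0.mean(0)
    v=(P0[0]+P0[1]-P0[2]-P0[3]);a=np.arctan2(v[1],v[0])
    def f(p):
        R=np.array([[np.cos(p[2]),-np.sin(p[2])],[np.sin(p[2]),np.cos(p[2])]])
        return (proj(C,np.c_[o@R.T+p[:2],np.full(4,z)])-px).ravel()
    s=least_squares(f,[*c,a]);return s.x,np.abs(s.fun).max()
E
python3 - <<'E'
from h import *
C=cam('top')
def q(*p): return (np.array(p)+.5)/4-.5+[195,135]
for n,px,z,L,W in [('case',q((256,78),(476,76),(477,297),(255,295)),.05,.17,.17),
 ('tray',q((50,78),(245,77),(246,303),(43,302)),.044,.175,.150),
 ('unit',q((510,50),(688,60),(673,275),(498,265)),.107,.16,.13),
 ('stickL',q((160,398),(115,592),(87,588),(136,394)),.02,.02,.15),
 ('stickM',q((478,316),(434,504),(409,501),(453,312)),.02,.02,.15),
 ('strip',q((727,367),(772,560),(735,566),(688,372)),.008,.032,.15),
 ('upoff',q((335,84),(413,72),(417,118),(342,130)),.07,.034,.06),
 ('lowoff',q((320,255),(396,215),(415,252),(342,294)),.07,.036,.06)]:
    if n in('stickL','stickM','strip'): px=np.roll(px,0,0)
    x,e=fitrect(C,px,z,L,W);print(n,np.round(x,4),round(e,2))
for n in ['stickL']: pass
E
```

```text
case [ 0.599   0.0427 -0.0512] 0.96
tray [ 0.6074  0.2098 -0.042 ] 0.66
unit [ 0.5925 -0.1237 -0.1266] 1.11
stickL [ 0.3815  0.2341 -1.8271] 0.73
stickM [ 0.4314 -0.0066 -1.8524] 1.02
strip [ 0.3769 -0.2196 -1.427 ] 0.69
upoff [0.6583 0.0308 0.0947] 0.65
lowoff [0.5413 0.0425 0.4527] 0.93
```

>>> {"fn": "drive_tool", "kwargs": {"series": [[[28,-41,12,-0.094,0],[28,-41,12,-0.094,0],[28,-41,12,-0.094,0],[28,-41,12,-0.094,0],[28,-41,12,-0.094,0],[28,-41,12,-0.094,0],[28,-41,12,-0.094,0],[28,-41,12,-0.094,0],[28,-41,12,-0.094,0],[28,-41,12,-0.094,0]]], "force": 20}}

```text
clock: 1.7
tool_pos: [0.5152, 0.1739, 0.357]
eef_rot: [0.62, 0.784, 0.0, 0.0]
contact_force: [0.2, 0.5, -0.1]
opening: 0.114
```

>>> {"fn": "drive_tool", "kwargs": {"series": [[[25,-40,10,-0.094,0],[25,-40,10,-0.094,0],[10,-30,10,-0.094,0],[0,0,0,0,0]]]}}

```text
clock: 2.1
tool_pos: [0.5766, 0.059, 0.3877]
eef_rot: [0.727, 0.687, 0.0, 0.003]
contact_force: [0.1, 0.6, 0.1]
opening: 0.009
```

```bash
cat > w.py <<'E'
from h import *
import sys,pickle
s=sensors.get_state();C=cam('wrist');im=cams.snapshot('wrist')
n=sys.argv[1];cv2.imwrite(f'pics/{n}.png',im);pickle.dump(C,open(f'pics/{n}.pkl','wb'))
R=np.array(s['eef_rot']);x,y,z,w=R
print(s['clock'],np.round(s['tool_pos'],4),'jaw angle',np.round(np.arctan2(1-2*(x*x+z*z),2*(x*y-z*w)),3),'q7',s['q'][6],s['opening'])
E
python3 w.py w1
```

```text
2.1 [0.5766 0.059  0.3877] jaw angle -0.057 q7 -0.16288358308445872 0.008981146945395658
```

View pics/w1.png

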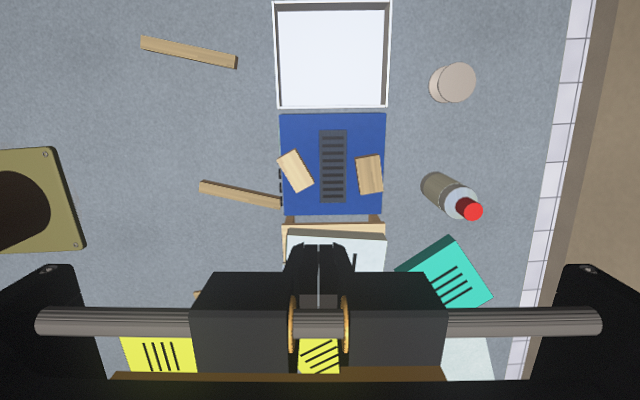

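Run:
```python
from h import *
im=cv2.imread('pics/w1.png');crop(im,265,100,405,240,5,'pics/w1c.png');crop(im,130,0,400,120,2.9,'pics/w1d.png')
```

```text
(no output)
```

View pics/w1c.png

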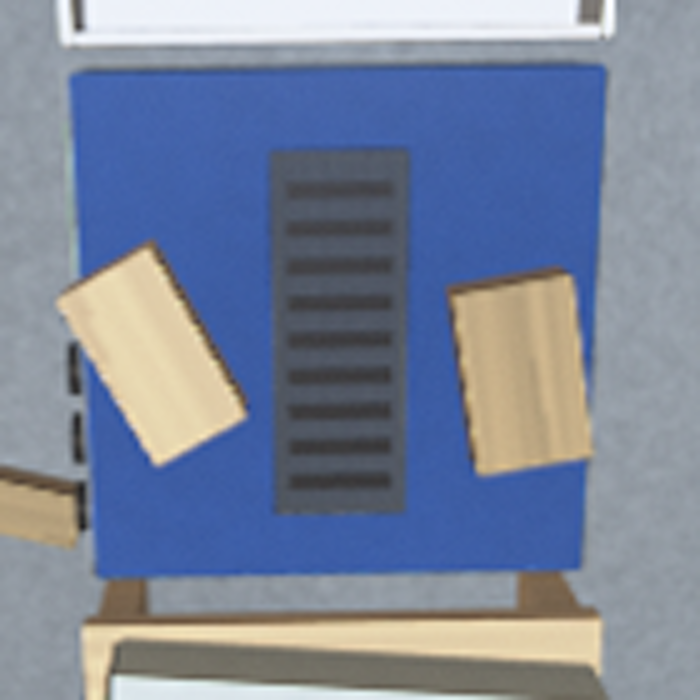

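Run:
```python
from h import *
import pickle
C=pickle.load(open('pics/w1.pkl','rb'))
def q(*p): return (np.array(p)+.5)/5-.5+[265,100]
for n,px,z,L,W in [('case',q((603,68),(581,572),(98,576),(74,72)),.05,.17,.17),
 ('a',q((570,275),(592,456),(480,474),(452,294)),.074,.034,.062),
 ('b',q((153,247),(245,413),(157,466),(60,301)),.072,.038,.06)]:
    x,e=fitrect(C,px,z,L,W);print(n,np.round(x,4),round(e,2))
    if n=='case': c=x
    else:
        R=np.array([[np.cos(c[2]),-np.sin(c[2])],[np.sin(c[2]),np.cos(c[2])]])
        print(' in case',(x[:2]-c[:2])@R, x[2]-c[2])
print(back(C,q((603,618)),.073),back(C,q((85,624)),.073))
```

```text
case [ 0.6004  0.0423 -0.0451] 1.68
a [0.6571 0.0307 0.1263] 0.99
 in case [ 0.05720673 -0.00906647] 0.17143941114383154
b [0.5408 0.0429 0.4477] 1.59
 in case [-0.05954514 -0.00208893] 0.49282243143594445
[[ 0.68355837 -0.05365335  0.073     ]] [[ 0.5104907 -0.0455677  0.073    ]]
```

View pics/w1d.png

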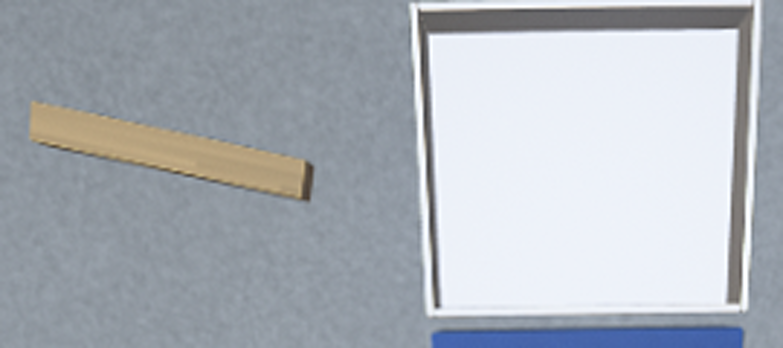

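Run:
```python
from h import *
import pickle
C=pickle.load(open('pics/w1.pkl','rb'))
for z,p in [(0,(434,185)),(.15,(470,211))]: print(back(C,[p],z))
T=cam('top');print(proj(T,[[.79,-.008,0],[.79,-.008,.15]]),back(T,[(300.5,107)],.15))
```

```text
[[ 0.79027079 -0.01295294  0.        ]]
[[ 0.78381823 -0.01018002  0.15      ]]
[[299.98919001 126.67907502]
 [298.80155759 107.15390379]] [[ 0.79019218 -0.01291827  0.15      ]]
```

>>> {"fn": "drive_tool", "kwargs": {"series": [[[40,-38,-40,0,0],[40,-38,-40,0,0],[0,0,-45,0,0],[0,0,-45,0,0],[0,0,-45,0,0],[0,0,-40,0,0],[0,0,-20,0,0],[0,0,0,0,0]]]}}

```text
clock: 2.95
tool_pos: [0.6301, 0.0122, 0.129]
eef_rot: [0.722, 0.692, -0.002, -0.003]
contact_force: [-0.1, -0.2, 0.4]
opening: 0.002
```

>>> {"fn": "drive_tool", "kwargs": {"series": [[[14,-15,0,0,0],[14,-15,0,0,0],[0,0,0,0,0]]]}}

```text
clock: 3.25
tool_pos: [0.6636, -0.0222, 0.1344]
eef_rot: [0.724, 0.69, 0.001, 0.002]
contact_force: [0.3, -0.3, -0.1]
opening: 0.005
```

```bash
python3 w.py w2
```

```text
3.25 [ 0.6636 -0.0222  0.1344] jaw angle -0.048 q7 0.01590936643929915 0.004576737741989101
```

View pics/w2.png

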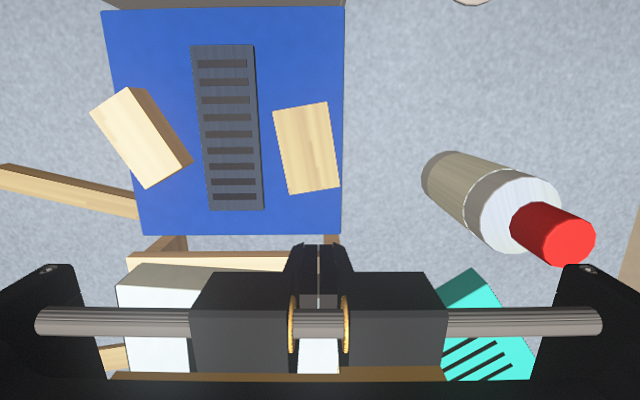

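>>> {"fn": "drive_tool", "kwargs": {"series": [[[-10,2,0,0,0],[0,0,-35,0,0],[0,0,-30,0,0],[0,0,-9,0,0],[0,0,0,0,0]]]}}

```text
clock: 3.8
tool_pos: [0.65, -0.0166, 0.058]
eef_rot: [0.723, 0.691, -0.001, -0.001]
contact_force: [0.1, 0.4, -0.4]
opening: -0.001
```

>>> {"fn": "drive_tool", "kwargs": {"series": [[[0.6,12,1,0,0],[0.6,12,0,0,0],[0.6,12,0,0,0],[0.6,12,0,0,0],[0.6,12,0,0,0],[0,0,0,0,0]]]}}

```text
clock: 4.4
tool_pos: [0.6542, 0.0457, 0.0596]
eef_rot: [0.722, 0.692, 0.001, -0.001]
contact_force: [-0.3, -0.3, 0.7]
opening: 0.004
```

```bash
python3 w.py w3
```

```text
4.4 [0.6542 0.0457 0.0596] jaw angle -0.042 q7 -0.05373426812553011 0.004297659812785963
```

View pics/w3.png

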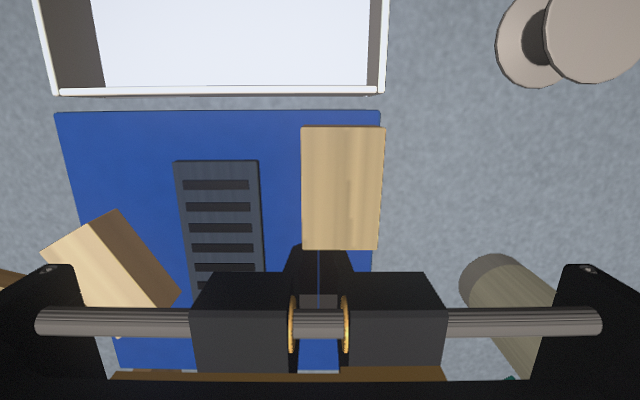

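>>> {"fn": "drive_tool", "kwargs": {"series": [[[-1.8,11,0,0,0],[-1.8,11,0,0,0],[-1.8,11,0,0,0],[-1.8,11,0,0,0],[0.5,11,0,0,0],[0.5,11,0,0,0],[0.5,11,0,0,0],[0.5,11,0,0,0],[0.5,11,0,0,0],[0,0,0,0,0]]]}}

```text
clock: 5.45
tool_pos: [0.6494, 0.1441, 0.0594]
eef_rot: [0.722, 0.692, 0.001, -0.001]
contact_force: [-0.2, 0.3, 0.3]
opening: 0.008
```

```bash
python3 w.py w4
```

```text
5.45 [0.6494 0.1441 0.0594] jaw angle -0.043 q7 -0.17715309148892855 0.007551550418748391
```

View pics/w4.png

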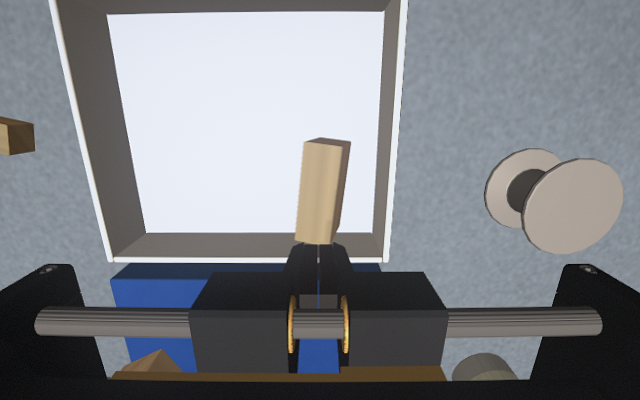

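>>> {"fn": "drive_tool", "kwargs": {"series": [[[0.5,10,0,0,0],[0.5,10,0,0,0],[0.5,10,0,0,0],[0,0,0,0,0],[0,-5,40,0,0],[-20,-30,45,0,0],[0,0,0,0,0]]]}}

```text
clock: 6.2
tool_pos: [0.6358, 0.135, 0.1438]
eef_rot: [0.725, 0.689, 0.002, 0.003]
contact_force: [0.9, 0.6, 0.4]
opening: 0.005
```

```bash
python3 w.py w5
```

```text
6.2 [0.6358 0.135  0.1438] jaw angle -0.051 q7 -0.18741552191786368 0.0047185877852529675
```

View pics/w5.png

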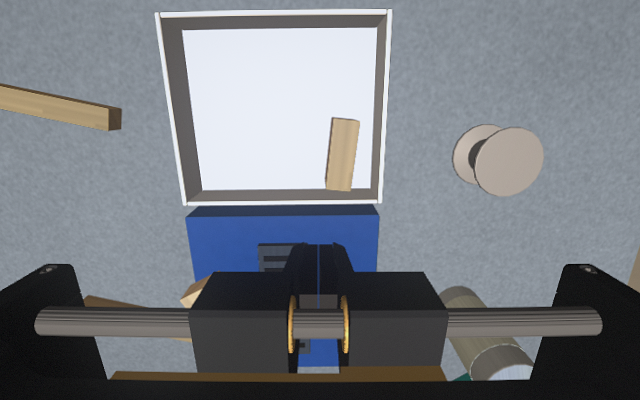

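>>> {"fn": "drive_tool", "kwargs": {"series": [[[-20,-29,0,0,0],[-20,-29,0,0,0],[-20,-29,0,0,0],[-20,-29,0,0,0],[-20,-29,0,0,0],[0,0,0,0,0],[0,0,0,0,0]]]}}

```text
clock: 6.95
tool_pos: [0.5334, -0.0051, 0.1378]
eef_rot: [0.723, 0.69, -0.0, -0.001]
contact_force: [0.7, 1.3, -0.5]
opening: 0.004
```

```bash
python3 w.py w6
```

```text
6.95 [ 0.5334 -0.0051  0.1378] jaw angle -0.047 q7 0.01213009555919526 0.004042449185453976
```

View pics/w6.png

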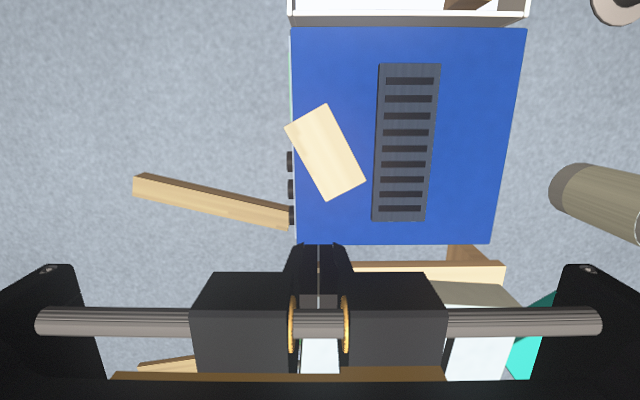

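Lower beside the offcut and push the first half, drifting slightly +x.

>>> {"fn": "drive_tool", "kwargs": {"series": [[[0,-5,-35,0,0],[0,0,-35,0,0],[0,0,-8,0,0],[0,0,0,0,0],[1,10,0,0,0],[1,10,0,0,0],[1,10,0,0,0],[1,10,0,0,0],[1,10,0,0,0],[0,0,0,0,0]]]}}

```text
clock: 8.0
tool_pos: [0.5389, 0.0425, 0.0607]
eef_rot: [0.722, 0.692, 0.001, -0.0]
contact_force: [-0.6, 0.3, -0.0]
opening: 0.005
```

```bash
python3 w.py w7
```

```text
8.0 [0.5389 0.0425 0.0607] jaw angle -0.043 q7 -0.03120319681869646 0.005148896053859743
```

View pics/w7.png

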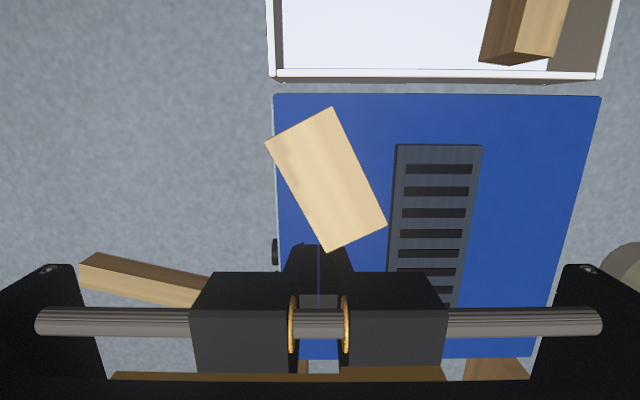

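>>> {"fn": "drive_tool", "kwargs": {"series": [[[0,-10,0,0,0],[-30,1.5,0,0,0],[-30,1.5,0,0,0],[1,22,0,0,0],[1,22,0,0,0],[1,22,0,0,0],[0,0,0,0,0],[10,-0.5,0,0,0],[0,0,0,0,0]]]}}

```text
clock: 8.95
tool_pos: [0.4938, 0.096, 0.0607]
eef_rot: [0.724, 0.69, 0.001, 0.001]
contact_force: [0.5, 0.9, 0.5]
opening: 0.006
```

```bash
python3 w.py w8
```

```text
8.95 [0.4938 0.096  0.0607] jaw angle -0.049 q7 -0.09999405956312497 0.006079863964947719
```

View pics/w8.png

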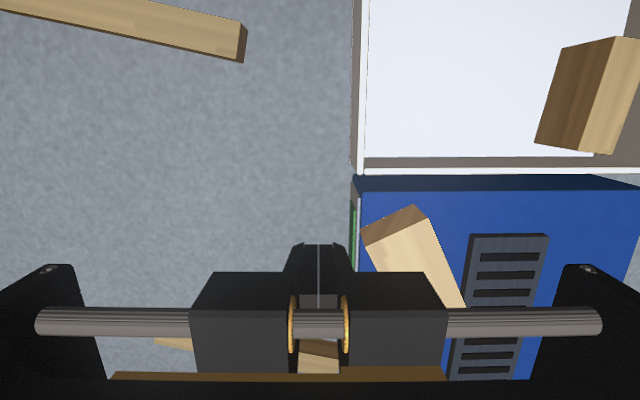

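>>> {"fn": "drive_tool", "kwargs": {"series": [[[6,-0.3,0,0,0],[6,-0.3,0,0,0],[6,-0.3,0,0,0],[6,-0.3,0,0,0],[0,0,0,0,0]]]}}

```text
clock: 9.5
tool_pos: [0.517, 0.0971, 0.0606]
eef_rot: [0.723, 0.691, 0.001, 0.001]
contact_force: [-0.3, 0.4, 0.7]
opening: 0.007
```

```bash
python3 w.py w9
```

```text
9.5 [0.517  0.0971 0.0606] jaw angle -0.046 q7 -0.09634128766599873 0.007423514153467879
```

View pics/w9.png

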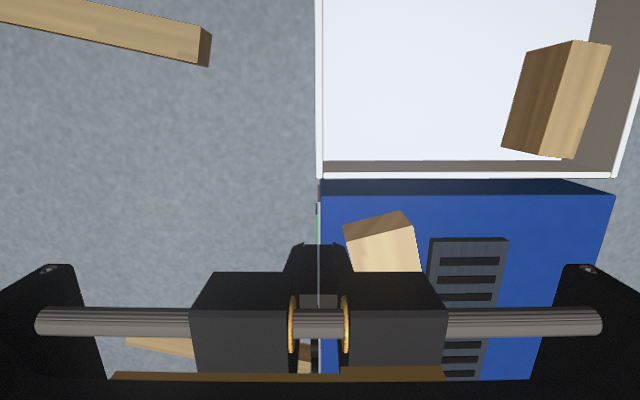

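>>> {"fn": "drive_tool", "kwargs": {"series": [[[-30,1.5,0,0,0],[-1,-21,0,0,0],[-1,-21,0,0,0],[-1,-22,0,0,0],[0,0,0,0,0],[30,-1.5,0,0,0],[30,-1.5,0,0,0],[0,0,0,0,0]]]}}

```text
clock: 10.35
tool_pos: [0.5477, 0.0329, 0.061]
eef_rot: [0.723, 0.691, 0.003, 0.002]
contact_force: [0.6, -0.7, 0.2]
opening: 0.006
```

```bash
python3 w.py w10
```

```text
10.35 [0.5477 0.0329 0.061 ] jaw angle -0.045 q7 -0.018083996567004847 0.006495725369320859
```

View pics/w10.png

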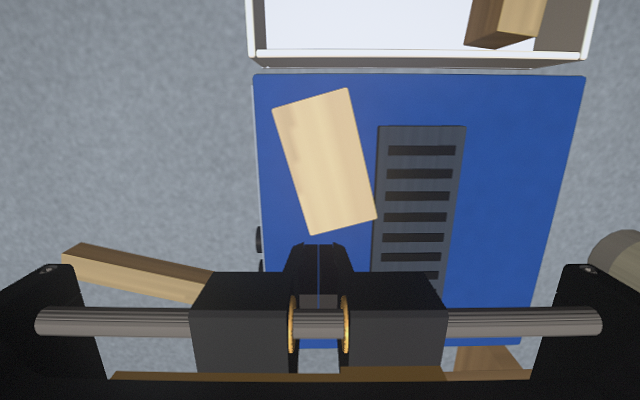

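>>> {"fn": "drive_tool", "kwargs": {"series": [[[0.5,11,0,0,0],[0.5,11,0,0,0],[0.5,11,0,0,0],[0.5,11,0,0,0],[0.5,11,0,0,0],[0.5,11,0,0,0],[0.5,11,0,0,0],[0.5,11,0,0,0],[0.5,11,0,0,0],[0,0,0,0,0]]]}}

```text
clock: 11.4
tool_pos: [0.5471, 0.1333, 0.0605]
eef_rot: [0.722, 0.692, 0.001, -0.0]
contact_force: [-0.1, 0.8, 0.3]
opening: 0.006
```

>>> {"fn": "drive_tool", "kwargs": {"series": [[[0.5,10,0,0,0],[0.5,10,0,0,0],[0.5,10,0,0,0],[0,0,0,0,0],[0,-5,40,0,0],[0,-30,45,0,0],[0,-20,45,0,0],[0,0,0,0,0]]]}}

```text
clock: 12.2
tool_pos: [0.5524, 0.1036, 0.1927]
eef_rot: [0.725, 0.688, 0.004, 0.004]
contact_force: [1.4, -1.0, 0.4]
opening: 0.007
```

```bash
python3 w.py w11
```

```text
12.2 [0.5524 0.1036 0.1927] jaw angle -0.052 q7 -0.1393593378774261 0.007019436220241114
```

View pics/w11.png

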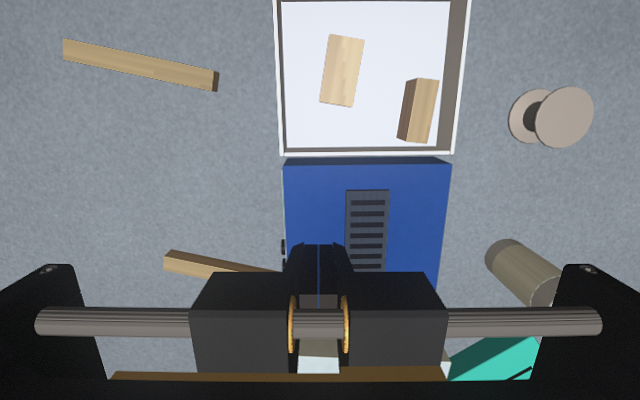

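Run:
```python
from h import *
im=cv2.imread('pics/w11.png');a=cv2.resize(im[30:100,55:230],None,fx=4,fy=4,interpolation=2)
im=cv2.imread('pics/w1.png');b=cv2.resize(im[170:220,190:290],None,fx=7,fy=7,interpolation=2)
cv2.imwrite('pics/st.png',np.vstack([a,b]));print(a.shape)
```

```text
(280, 700, 3)
```

View pics/st.png

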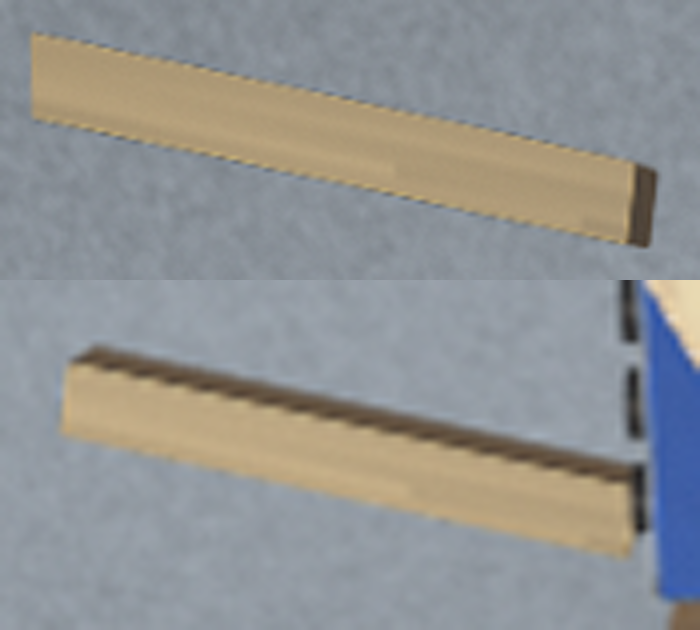

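Run:
```python
from h import *
import pickle
def f(n,pts,k,o,z,L,W):
    C=pickle.load(open(f'pics/{n}.pkl','rb'));x,e=fitrect(C,(np.array(pts)+.5)/k-.5+o,z,L,W);print(np.round(x,4),round(e,2))
f('w11',[(632,162),(628,243),(32,118),(32,34)],4,[55,30],.02,.15,.02)
f('w1',[(632,200),(630,275),(64,155),(66,80)],7,[190,170],.02,.15,.02)
```

```text
[ 0.382   0.2341 -0.2624] 1.31
[ 0.4321 -0.0056 -0.2764] 1.56
```

>>> {"fn": "drive_tool", "kwargs": {"series": [[[-17,13,-5,0.136,50],[-17,13,-5,0.136,50],[-17,13,-5,0.136,50],[-17,13,-5,0.136,50],[-17,13,-5,0.136,50],[-17,13,-5,0.136,50],[-17,13,-5,0.136,50],[-17,13,-5,0.136,50],[-17,13,-5,0.136,50],[-17,13,-5,0.136,50]]]}}

```text
clock: 13.25
tool_pos: [0.3766, 0.2387, 0.1359]
eef_rot: [0.125, 0.992, -0.0, -0.001]
contact_force: [0.2, -0.3, -0.1]
opening: 0.566
```

>>> {"fn": "drive_tool", "kwargs": {"series": [[[0,0,0,0,50],[0,0,0,0,50]]]}}

```text
clock: 13.45
tool_pos: [0.378, 0.238, 0.1364]
eef_rot: [0.128, 0.992, -0.0, -0.001]
contact_force: [-0.9, -0.1, -1.0]
opening: 0.573
```

```bash
python3 w.py w12
```

```text
13.45 [0.378  0.238  0.1364] jaw angle 1.313 q7 0.406223517553622 0.5730864275718067
```

View pics/w12.png

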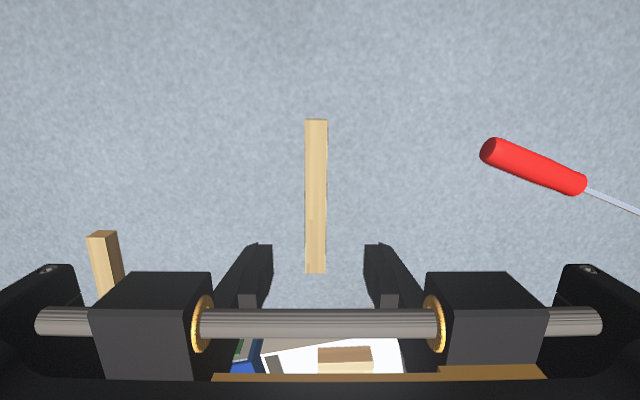

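>>> {"fn": "drive_tool", "kwargs": {"series": [[[4,-4,-40,0,50],[0,0,-40,0,50],[0,0,-35,0,50],[0,0,-16,0,50],[0,0,0,0,50],[0,0,0,0,15],[0,0,0,0,15],[0,0,0,0,15],[0,0,0,0,15]]], "force": 25}}

```text
clock: 14.4
tool_pos: [0.3876, 0.2354, 0.0239]
eef_rot: [0.128, 0.992, -0.003, -0.001]
contact_force: [0.4, 0.2, -0.1]
opening: 0.227
```

```bash
python3 w.py w13
```

```text
14.4 [0.3876 0.2354 0.0239] jaw angle 1.313 q7 -0.051719299823390304 0.226832477063764
```

View pics/w13.png

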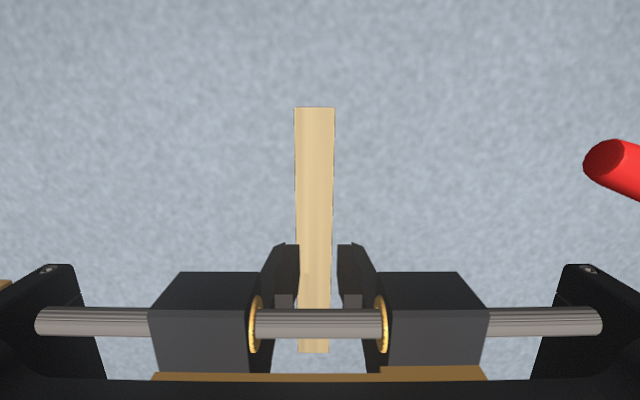

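>>> {"fn": "drive_tool", "kwargs": {"series": [[[0,0,0,0,50],[0,0,0,0,50],[0,0,0,0,50],[-4,0,-10,0,50],[0,0,-10,0,50],[0,0,0,0,50],[0,0,0,0,15],[0,0,0,0,15],[0,0,0,0,15],[0,0,0,0,15]]], "force": 25}}

```text
clock: 15.45
tool_pos: [0.387, 0.2358, 0.0117]
eef_rot: [0.128, 0.992, -0.005, -0.002]
contact_force: [-0.2, -1.2, -0.9]
opening: 0.223
```

>>> {"fn": "drive_tool", "kwargs": {"series": [[[0,0,0,0,15],[0,0,0,0,15]]]}}

```text
clock: 15.65
tool_pos: [0.387, 0.2358, 0.0117]
eef_rot: [0.128, 0.992, -0.005, -0.002]
contact_force: [0.0, -0.1, 3.4]
opening: 0.23
```

```bash
python3 w.py w14
```

```text
15.65 [0.387  0.2358 0.0117] jaw angle 1.314 q7 -0.49157379551732905 0.22997389363113846
```

View pics/w14.png

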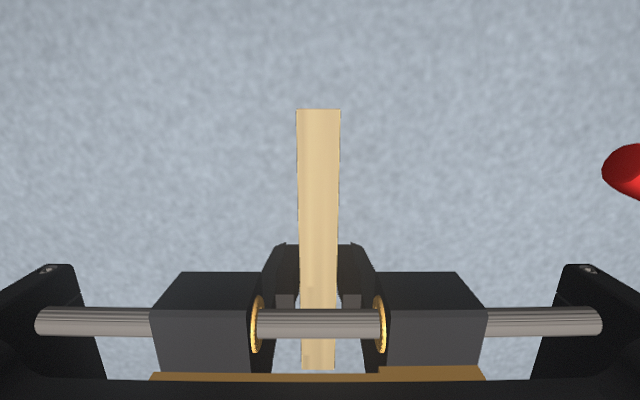

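>>> {"fn": "drive_tool", "kwargs": {"series": [[[2,-1,10,0,15],[4,-2,20,0,15],[10,-5,30,0,15],[15,-10,30,0,15],[0,0,0,0,15]]], "force": 30}}

```text
clock: 16.2
tool_pos: [0.4214, 0.2167, 0.1039]
eef_rot: [0.131, 0.991, -0.003, -0.0]
contact_force: [-0.5, 0.4, -0.5]
opening: 0.222
```

```bash
python3 w.py w15
```

```text
16.2 [0.4214 0.2167 0.1039] jaw angle 1.308 q7 -0.15133142278422093 0.2217583331728504
```

View pics/w15.png

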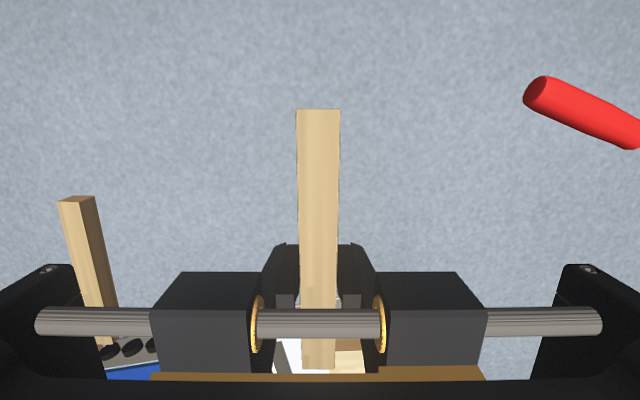

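>>> {"fn": "drive_tool", "kwargs": {"series": [[[23,-18,4,-0.136,15],[23,-18,4,-0.136,15],[23,-18,4,-0.136,15],[23,-18,4,-0.136,15],[23,-18,4,-0.136,15],[23,-18,0,-0.136,15],[23,-18,0,-0.136,15],[23,-18,0,-0.136,15],[23,-18,0,-0.136,15],[23,-18,0,-0.132,15]]]}}

```text
clock: 17.25
tool_pos: [0.6477, 0.0381, 0.1196]
eef_rot: [0.723, 0.691, -0.004, -0.005]
contact_force: [0.2, 0.4, -0.4]
opening: 0.222
```

>>> {"fn": "drive_tool", "kwargs": {"series": [[[0,0,0,0,15],[0,0,0,0,15]]]}}

```text
clock: 17.45
tool_pos: [0.6469, 0.0385, 0.1197]
eef_rot: [0.721, 0.693, -0.004, -0.005]
contact_force: [-0.2, 0.8, -0.2]
opening: 0.224
```

```bash
python3 w.py w16
```

```text
17.45 [0.6469 0.0385 0.1197] jaw angle -0.04 q7 -0.492509047488848 0.22410069277108116
```

View pics/w16.png

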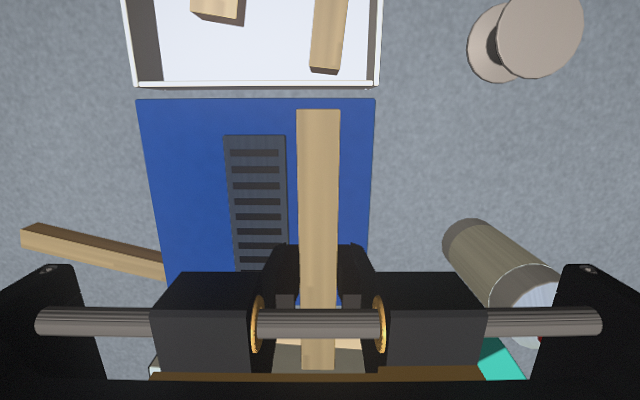

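>>> {"fn": "drive_tool", "kwargs": {"series": [[[8,-3,0,-0.008,15],[0,0,-25,0,15],[0,0,-20,0,15],[0,0,-8,0,15],[0,0,-3,0,15],[0,0,0,0,15],[0,0,0,0,15]]]}}

```text
clock: 18.2
tool_pos: [0.6567, 0.0353, 0.0664]
eef_rot: [0.724, 0.689, -0.002, -0.005]
contact_force: [-0.8, 0.5, -0.6]
opening: 0.221
```

>>> {"fn": "drive_tool", "kwargs": {"series": [[[0,0,-2,0,15],[0,0,-2,0,15],[0,0,-1,0,15],[0,0,0,0,15]]]}}

```text
clock: 18.6
tool_pos: [0.6564, 0.035, 0.0617]
eef_rot: [0.725, 0.689, -0.002, -0.005]
contact_force: [-2.5, -0.5, 6.8]
opening: 0.222
```

>>> {"fn": "drive_tool", "kwargs": {"series": [[[0,0,0,0,30],[0,0,0,0,30],[0,0,20,0,32],[0,0,40,0,50],[-20,0,40,0,50],[-30,0,20,0,50],[0,0,0,0,50]]]}}

```text
clock: 19.3
tool_pos: [0.6042, 0.0354, 0.1835]
eef_rot: [0.724, 0.69, -0.002, -0.004]
contact_force: [0.9, -0.3, -0.7]
opening: 0.565
```

```bash
python3 w.py w17
```

```text
19.3 [0.6042 0.0354 0.1835] jaw angle -0.049 q7 -0.4991562956387306 0.5646293725928397
```

View pics/w17.png

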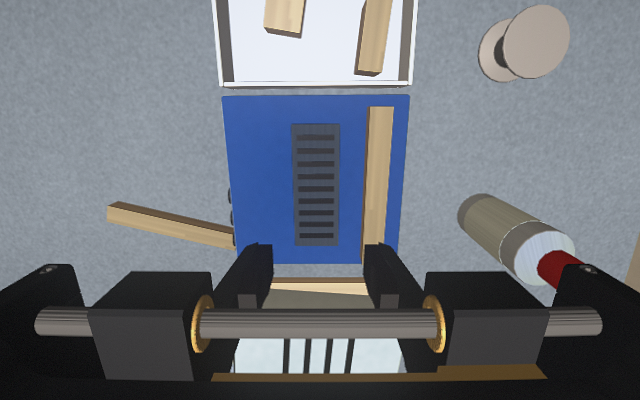

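>>> {"fn": "drive_tool", "kwargs": {"series": [[[-15,-5,-5,0.134,50],[-15,-5,-5,0.134,50],[-15,-5,-5,0.134,50],[-15,-5,-5,0.134,50],[-15,-5,-5,0.134,50],[-15,-5,-5,0.134,50],[-15,-5,-5,0.134,50],[-15,-5,-5,0.134,50],[-14,-4,-5,0.134,50],[-14,-4,-5,0.138,50]]]}}

```text
clock: 20.35
tool_pos: [0.458, -0.0132, 0.1292]
eef_rot: [0.136, 0.991, -0.005, -0.003]
contact_force: [1.2, 0.2, -0.6]
opening: 0.567
```

>>> {"fn": "drive_tool", "kwargs": {"series": [[[0,0,0,0,50],[0,0,0,0,50]]]}}

```text
clock: 20.55
tool_pos: [0.4589, -0.0128, 0.1299]
eef_rot: [0.14, 0.99, -0.005, -0.003]
contact_force: [0.5, 0.6, 0.2]
opening: 0.569
```

```bash
python3 w.py w18
```

```text
20.55 [ 0.4589 -0.0128  0.1299] jaw angle 1.29 q7 0.3224192941801493 0.5693745020323363
```

View pics/w18.png

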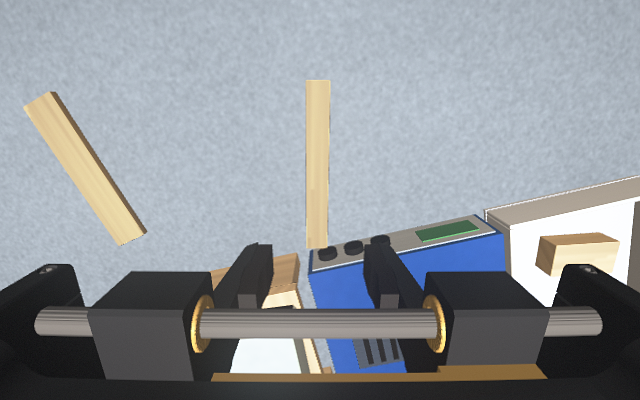

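>>> {"fn": "drive_tool", "kwargs": {"series": [[[0,0,-30,0,50],[0,0,-30,0,50],[0,0,-30,0,50],[0,0,-20,0,50],[0,0,-10,0,50],[0,0,0,0,50],[0,0,0,0,50]]]}}

```text
clock: 21.3
tool_pos: [0.4591, -0.0126, 0.0105]
eef_rot: [0.138, 0.99, -0.005, -0.002]
contact_force: [0.6, -0.6, -0.1]
opening: 0.572
```

>>> {"fn": "drive_tool", "kwargs": {"series": [[[0,0,-3,0,50],[0,0,-2,0,15],[0,0,0,0,15],[0,0,0,0,15],[0,0,0,0,15],[0,0,0,0,15],[0,0,0,0,15]]], "force": 30}}

```text
clock: 22.0
tool_pos: [0.4582, -0.0132, 0.0058]
eef_rot: [0.138, 0.99, -0.005, -0.002]
contact_force: [0.6, -0.5, 3.7]
opening: 0.221
```

```bash
python3 w.py w19
```

```text
22.0 [ 0.4582 -0.0132  0.0058] jaw angle 1.294 q7 -0.2108991210541482 0.2211051122188379
```

View pics/w19.png

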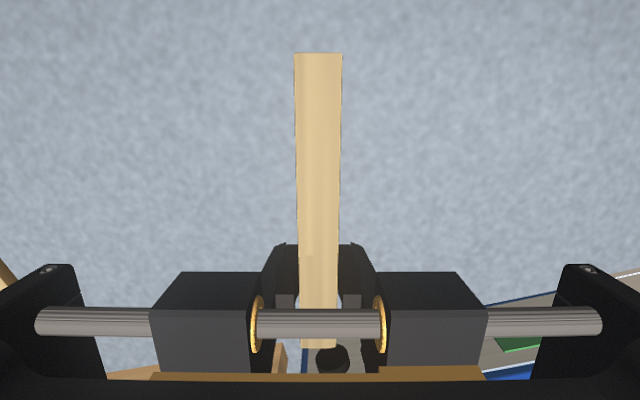

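>>> {"fn": "drive_tool", "kwargs": {"series": [[[0,0,15,0,15],[0,0,30,0,15],[0,0,40,0,15],[0,0,35,0,15],[14,5,5,-0.134,15],[14,5,5,-0.134,15],[14,5,0,-0.134,15],[14,5,0,-0.134,15],[14,5,0,-0.134,15],[13,6,0,-0.134,15]]]}}

```text
clock: 23.05
tool_pos: [0.5411, 0.0179, 0.1352]
eef_rot: [0.517, 0.856, -0.004, -0.005]
contact_force: [0.1, -0.6, -1.2]
opening: 0.222
```

>>> {"fn": "drive_tool", "kwargs": {"series": [[[0,0,0,-0.134,15],[0,0,0,-0.134,15],[0,0,0,-0.134,15],[0,0,0,-0.134,15],[0,0,0,0,15],[0,0,0,0,15]]]}}

```text
clock: 23.65
tool_pos: [0.5406, 0.018, 0.1353]
eef_rot: [0.722, 0.692, -0.003, -0.005]
contact_force: [-0.9, -0.8, -0.0]
opening: 0.218
```

```bash
python3 w.py w20
```

```text
23.65 [0.5406 0.018  0.1353] jaw angle -0.043 q7 -0.5210815573794293 0.21778637889618083
```

View pics/w20.png

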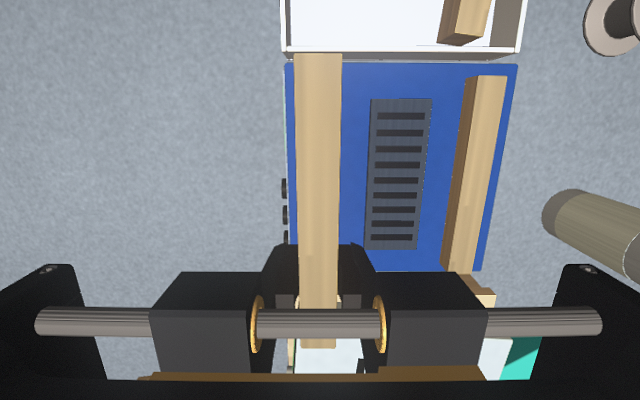

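>>> {"fn": "drive_tool", "kwargs": {"series": [[[1,0,-25,-0.006,15],[0,0,-25,0,15],[0,0,-15,0,15],[0,0,-6,0,15],[0,0,-3,0,15],[0,0,-2,0,15],[0,0,0,0,15]]]}}

```text
clock: 24.4
tool_pos: [0.5423, 0.018, 0.0599]
eef_rot: [0.725, 0.689, -0.002, -0.005]
contact_force: [-0.3, 0.4, -0.2]
opening: 0.219
```

>>> {"fn": "drive_tool", "kwargs": {"series": [[[0,0,-2,0,15],[0,0,-2,0,15],[0,0,0,0,15]]]}}

```text
clock: 24.7
tool_pos: [0.5423, 0.018, 0.0558]
eef_rot: [0.725, 0.688, -0.002, -0.005]
contact_force: [0.5, 0.1, 1.4]
opening: 0.222
```

>>> {"fn": "drive_tool", "kwargs": {"series": [[[0,0,0,0,28],[0,0,0,0,28],[0,0,15,0,28],[0,0,40,0,50],[0,0,45,0,50],[0,0,45,0,50],[0,0,0,0,88],[0,0,0,0,88]]]}}

```text
clock: 25.5
tool_pos: [0.5423, 0.0178, 0.2012]
eef_rot: [0.725, 0.688, -0.002, -0.004]
contact_force: [-0.5, -0.9, -0.5]
opening: 0.727
```

```bash
python3 w.py w21
python3 - <<'E'
from h import *
im=cams.snapshot('top');cv2.imwrite('pics/t1.png',im);crop(im,195,135,395,290,4,'pics/t1c.png')
E
```

```text
25.5 [0.5423 0.0178 0.2012] jaw angle -0.052 q7 -0.48357896627187713 0.7270357720380702
```

View pics/w21.png

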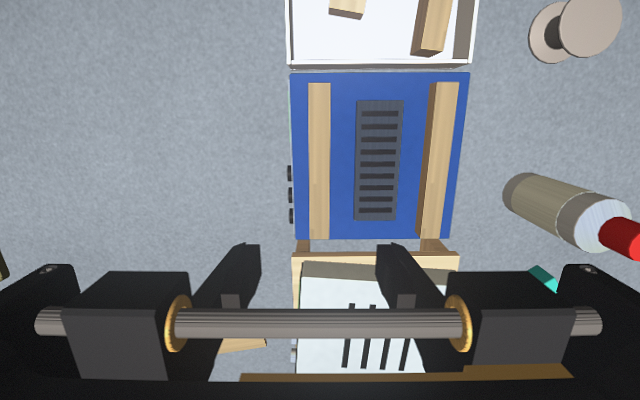

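View pics/t1c.png

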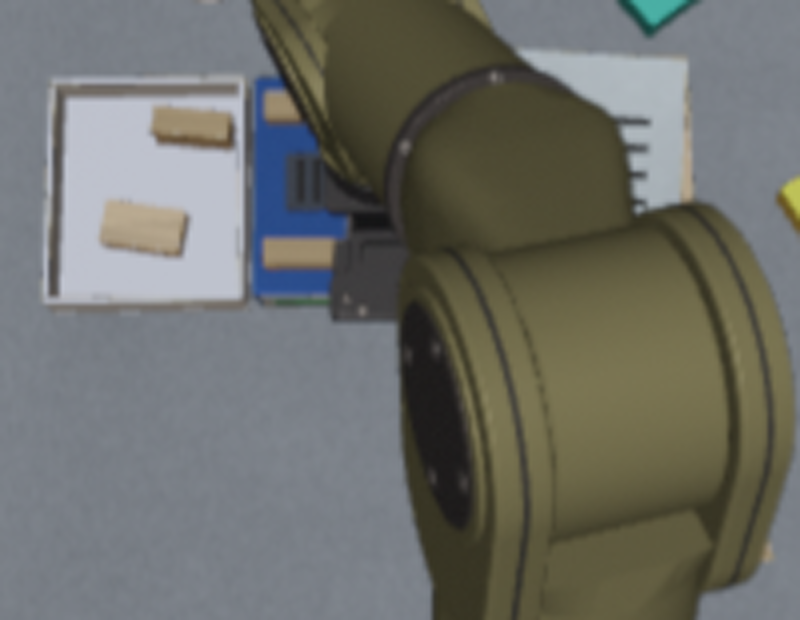

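>>> {"fn": "drive_tool", "kwargs": {"series": [[[7,-40,0,0,88],[7,-40,0,0,88],[7,-40,0,0,88],[8,-40,0,0,88],[8,-40,0,0,88],[8,-40,0,0,88],[0,0,0,0,88],[0,0,0,0,88]]]}}

```text
clock: 26.4
tool_pos: [0.5857, -0.2226, 0.1982]
eef_rot: [0.726, 0.688, -0.003, -0.007]
contact_force: [-0.7, 0.2, -0.3]
opening: 0.996
```

```bash
python3 w.py w22
```

```text
26.4 [ 0.5857 -0.2226  0.1982] jaw angle -0.054 q7 -0.0643706614053017 0.9957189868862917
```

View pics/w22.png

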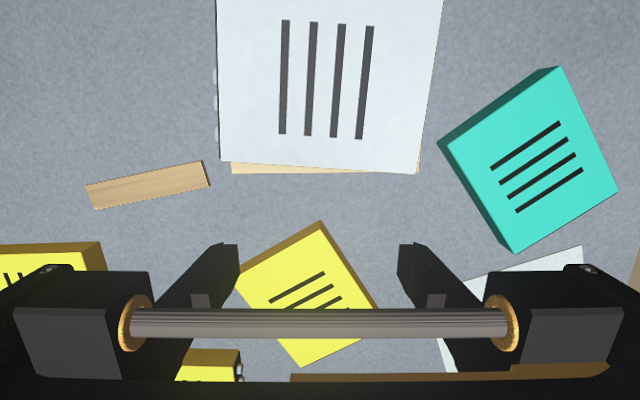

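Run:
```python
from h import *
import pickle
C=pickle.load(open('pics/w22.pkl','rb'));P=back(C,[(221,159),(416,173)],.107);print(P,np.linalg.norm(P[1]-P[0]),np.arctan2(*(P[1]-P[0])[[1,0]]),P.mean(0))
c=P.mean(0)[:2];a=np.arctan2(*(P[1]-P[0])[[1,0]]);u=c+.065*np.array([-np.sin(a),np.cos(a)]);d=u-[.600,.0425];print(u,d@[.9988,-.048],d@[.048,.9988])
```

```text
[[ 0.50791489 -0.17777941  0.107     ]
 [ 0.66482638 -0.19730635  0.107     ]] 0.15812184781381072 -0.12380905499715689 [ 0.58637063 -0.18754288  0.107     ]
[ 0.59439768 -0.12304042] 0.0023503418616334874 -0.16561068660895445
```

>>> {"fn": "drive_tool", "kwargs": {"series": [[[1,0,-35,0,88],[0,0,-35,0,88],[0,0,-30,0,88],[0,0,-14,0,88],[0,0,0,0,88],[0,0,0,0,88]]]}}

```text
clock: 27.05
tool_pos: [0.5887, -0.2211, 0.0872]
eef_rot: [0.725, 0.689, -0.002, -0.005]
contact_force: [-0.2, -0.1, 1.2]
opening: 0.996
```

>>> {"fn": "drive_tool", "kwargs": {"series": [[[0.4,8,0,0,88],[0.4,8,0,0,88],[0.4,8,0,0,88],[0.4,8,0,0,88],[0.4,8,0,0,88],[0.4,8,0,0,88],[0.4,8,0,0,88],[0.4,8,0,0,88],[0,0,0,0,88]]]}}

```text
clock: 27.95
tool_pos: [0.5916, -0.1581, 0.0874]
eef_rot: [0.725, 0.689, -0.003, -0.004]
contact_force: [0.5, -2.8, 2.8]
opening: 0.996
```

```bash
python3 w.py w23
```

```text
27.95 [ 0.5916 -0.1581  0.0874] jaw angle -0.051 q7 -0.23074921485515784 0.9958322425613659
```

View pics/w23.png

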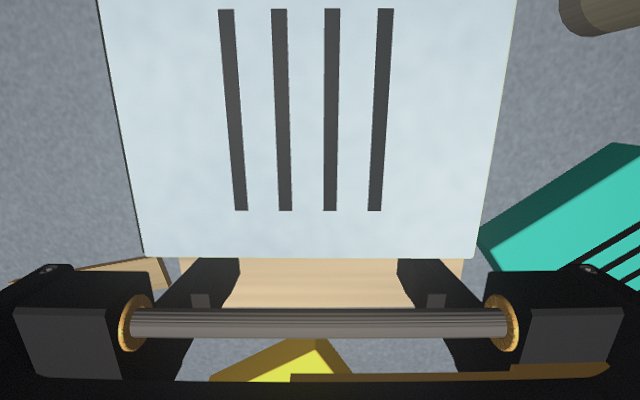

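```bash
cat > u.py <<'E'
from h import *
import pickle,sys
n,z=sys.argv[1],float(sys.argv[2]);p=[float(v) for v in sys.argv[3:7]]
C=pickle.load(open(f'pics/{n}.pkl','rb'));P=back(C,[p[:2],p[2:]],z)
c=P.mean(0)[:2];a=np.arctan2(*(P[1]-P[0])[[1,0]]);u=c+.065*np.array([-np.sin(a),np.cos(a)]);d=u-[.600,.0425];print('len',np.linalg.norm(P[1]-P[0]),'yaw rel',a+.048,'face',P,'case xy',d@[.9988,-.048],d@[.048,.9988])
E
python3 u.py w23 .107 144 258 476 258
```

```text
len 0.15921667489227942 yaw rel 0.0022750669156646336 face [[ 0.50793444 -0.14271754  0.107     ]
 [ 0.6669847  -0.14999518  0.107     ]] case xy -0.003609491928795154 -0.12423491572163801
```

>>> {"fn": "drive_tool", "kwargs": {"series": [[[0.4,8,0,0,88],[0.4,8,0,0,88],[0.4,8,0,0,88],[0.4,8,0,0,88],[0.4,8,0,0,88],[0.4,8,0,0,88],[0.4,8,0,0,88],[0.4,8,0,0,88],[0.4,8,0,0,88],[0,0,0,0,88]]]}}

```text
clock: 29.0
tool_pos: [0.5944, -0.0837, 0.0862]
eef_rot: [0.724, 0.689, -0.002, -0.006]
contact_force: [-0.1, -0.4, -0.1]
opening: 0.998
```

```bash
python3 w.py w24
```

```text
29.0 [ 0.5944 -0.0837  0.0862] jaw angle -0.05 q7 -0.3399344298112743 0.9983579618354779
```

View pics/w24.png

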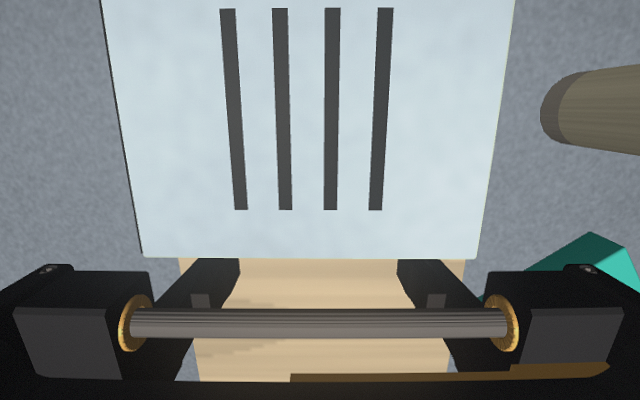

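>>> {"fn": "drive_tool", "kwargs": {"series": [[[0.3,7,0,0,88],[0.3,7,0,0,88],[0.3,7,0,0,88],[0.3,7,0,0,88],[0.3,7,0,0,88],[0.3,6,0,0,88],[0,4,0,0,88],[0,3,0,0,88],[0,0,0,0,88]]]}}

```text
clock: 29.95
tool_pos: [0.5967, -0.037, 0.0866]
eef_rot: [0.725, 0.689, -0.002, -0.005]
contact_force: [-0.0, -0.8, 0.1]
opening: 0.999
```

```bash
python3 w.py w25
```

```text
29.95 [ 0.5967 -0.037   0.0866] jaw angle -0.051 q7 -0.4095644383141654 0.9991653776341233
```

View pics/w25.png

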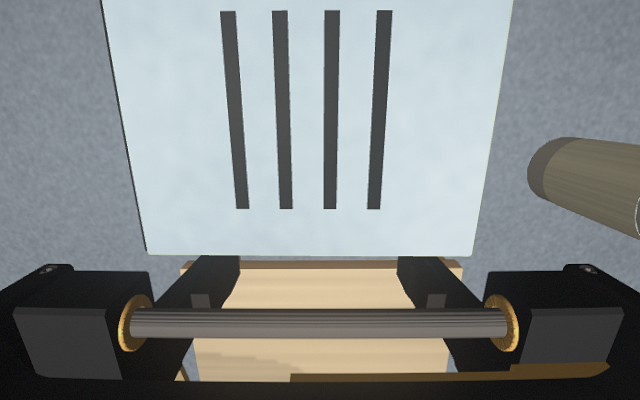

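Now resting lower, off the riser. Back away and check its pose.

```bash
python3 u.py w25 .104 146 254 472 255
```

```text
len 0.15834178745016514 yaw rel -0.0008159608238244714 face [[ 0.51298952 -0.02071164  0.104     ]
 [ 0.67114268 -0.02843817  0.104     ]] case xy -0.0046530954667156985 -0.002378335373580899
```

>>> {"fn": "drive_tool", "kwargs": {"series": [[[0,-10,0,0,88],[0,-10,0,0,88],[0,0,45,0,88],[0,0,45,0,88],[0,-20,45,0,88],[0,-30,30,0,88],[0,0,0,0,88]]]}}

```text
clock: 30.7
tool_pos: [0.5989, -0.1154, 0.2562]
eef_rot: [0.728, 0.685, -0.001, 0.0]
contact_force: [0.1, -0.7, 0.3]
opening: 0.997
```

```bash
python3 w.py w26
```

```text
30.7 [ 0.5989 -0.1154  0.2562] jaw angle -0.061 q7 -0.20540160680421027 0.9972136342005687
```

View pics/w26.png

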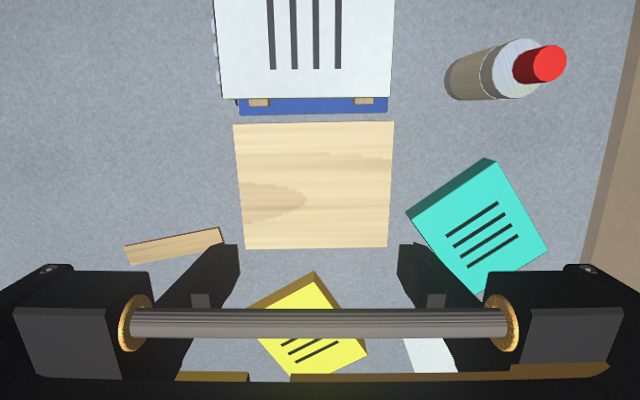

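```bash
python3 u.py w26 .104 222 97 392 97
python3 - <<'E'
from h import *
import pickle
C=pickle.load(open('pics/w26.pkl','rb'))
for p in [(259,106),(365,104)]:
    P=back(C,[p],.05)[0];d=P[:2]-[.6,.0425];print(d@[.9988,-.048],d@[.048,.9988])
E
```

```text
len 0.16147898560421767 yaw rel -0.013965968965761646 face [[ 0.51258008 -0.02074422  0.104     ]
 [ 0.67374914 -0.03074402  0.104     ]] case xy -0.002645103903008565 -0.0034997210962114268
-0.05989701689276674 -0.07596108061467796
0.05981691739198517 -0.07542425001344105
```

>>> {"fn": "drive_tool", "kwargs": {"series": [[[-20,-40,0,0,88],[-20,-40,0,0,88],[-20,-40,0,0,88],[-20,-40,0,0,88],[-20,-40,0,0,88],[0,-20,0,0,88],[0,0,0,0,88],[0,0,0,0,88]]]}}

```text
clock: 31.55
tool_pos: [0.4965, -0.3266, 0.2504]
eef_rot: [0.725, 0.689, -0.002, -0.006]
contact_force: [0.1, 0.2, 0.2]
opening: 0.999
```

Run:
```python
from h import *
for n,b in [('top',(195,90,395,240)),('scene',(260,140,430,270))]:
    im=cams.snapshot(n);cv2.imwrite(f'pics/{n}9.png',im);crop(im,*b,4,f'pics/{n}9c.png')
print(sensors.get_state()['clock'])
```

```text
31.65
```

View pics/top9c.png

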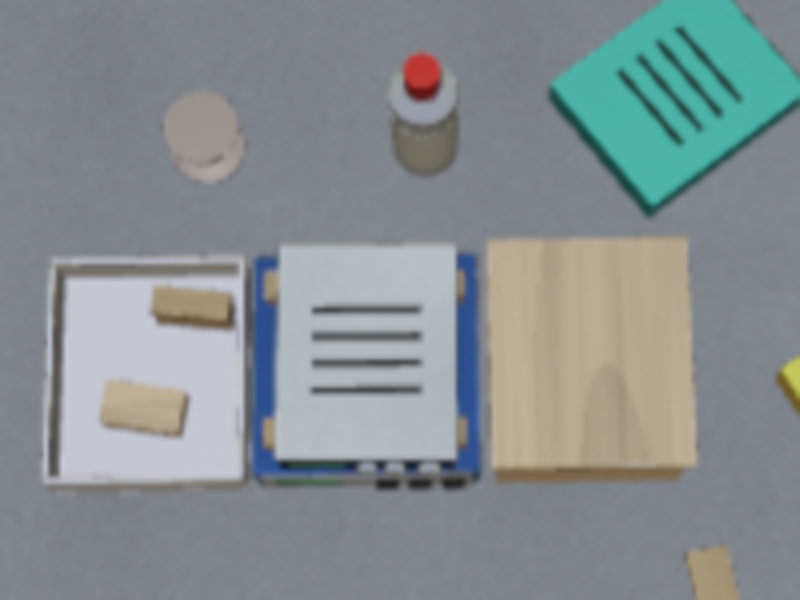

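View pics/scene9c.png

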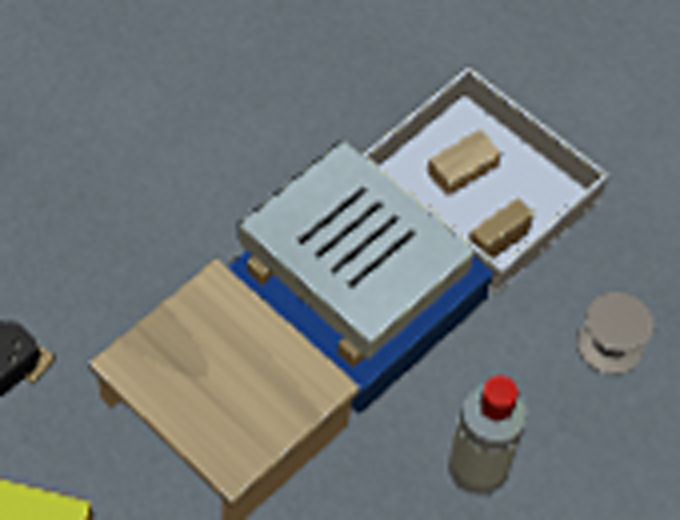

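```bash
python3 -c "
from plant import r
print(r.finish_job())"
```

```text
the job is handed in; nothing more can be done
None
```

I've stacked the instrument on the case and handed the job in at about 31.7 s of the 72 s allowed. No verdict was reported, so what follows comes from my own camera checks.

- **Offcuts:** I pushed both off the lid into the white tray. The pale one had to be turned with a sideways nudge first. Both lie in the tray, the plywood one on its side.
- **Sticks:** I laid the two thick sticks at about ±57–60 mm from the vent's centre line, parallel to it. Both ran from about 75 mm on the riser side, so their middles are close to the lid's middle.
- **Instrument:** I slid it level off the riser with both fingers open. My two measurements gave:

| Measurement | x from centre (mm) | y from centre (mm) | Turn relative to case (rad) |
|---|---|---|---|
| First (w25) | -4.7 | -2.4 | -0.001 |
| Second (w26) | -2.6 | -3.5 | -0.014 |

Both are well inside the 22 mm and 0.12 rad limits. They differ by about 2 mm and 0.013 rad, which I put down to reading corners off the images.

- **Rest of the bench:** The last top and scene pictures show all four stick ends around the instrument, the riser clear, and the can and reel where they stood. I did not re-measure the thin strip or the driver at the end. The arm was clear of everything.

I could not check the contact forces on the sticks or how level the instrument sits, beyond how it looks in the pictures.

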